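# Walk the glass rail across the drinks counter

### The arm

A 7-joint arm with a two-finger parallel gripper is mounted at the origin on the work surface. World frame = base frame: x ahead of the robot, y to its left, z up, the work surface at z = 0. Lengths are in m, angles in rad, forces in N, time in s.
With the tool pointing down it reaches from about 0.4 to 0.85 m from the base axis. Payload 10.4 kg.
Tool frame: the origin (TCP) lies at the very end of the fingers, on their centre line; the grasp point (between the pads) lies 19 mm behind it; z points along the fingers, y is the line along which they close (so a half turn about z gives the same grasp; the last joint's range is limited). The gripper opens to 85 mm and grips with 20 to 120 N. Pads are 22 mm wide; open, the fingers measure 114 mm over their backs; the gripper's body (76 mm by 85 mm) begins 54 mm behind the grasp point. The pads swing forward as they close: fully open they stand 13 mm farther back than shut.
Start: joints at [-1.198, 0.332, -0.065, 1.46, 0.022, 1.35, -0.088], TCP at [0.241, 0.577, 0.231] pointing down, gripper open.
Joint ranges: [-2.6, 2.6], [-0.5, 2.12], [-1.47, 1.34], [0.16, 2.42], [-1.27, 4.41], [0.06, 2.06], [-2.6, 2.6]. Speed limits (rad/s): [2.22, 2.22, 2.79, 2.79, 3.14, 3.14, 3.14].

### API

Orientations are given as a unit quaternion [x, y, z, w].
In Python, from workcell import * gives the robot as it stands.
- The arm moves only by the tool step_arm, never from a script. Its argument "commands" is one flat list of numbers, 7 for each row, row after row: the finger opening in mm, from 0 to 85.4, then the shift along the world's x, y, z as a fraction of full scale, then the turn, a rotation vector about the world's x, y, z as a fraction of full scale. A call has exactly 10 rows; each row is the pose to reach, as a shift and turn from the pose commanded when the call began, turning the shorter way round; what a row does not reach only later rows make up. Full scale, the value 1, is 0.6 m for a shift and pi rad for a turn. A row lasts 1/8 s, in which the tool goes at most 62.5 mm and 10.7 degrees, less where a joint would pass 70% of its speed; a pose out of reach is approached as far as the arm can. A call with a number of a shift or a turn outside -1 to 1 is refused whole. A call with a gripper value outside its range is refused whole. The fingers move at their own pace and stop on an object; "squeeze" is the grip in N (left out, the last holds). Time passes only in rows, so rows that repeat a pose let the fingers close, or fill a call up. It gives the time, the measured TCP pose, the force, the opening and the grip force at its end, in the units of the state.
- get_obs(): the state, without advancing time (a new reading comes with each control period).
- camera(name): name is "scene" or "top" or "wrist"; returns the picture (420x560x3 uint8, red, green, blue); there is no depth.
- camera_params(name): a dict with "mtx" (3x3 intrinsics, pixels), "dist" ([k1, k2, p1, p2, k3] as OpenCV has them; the pictures are not rectified), "extrinsics" (4x4, takes a point from world to camera coordinates); the wrist camera has in their place "tool_from_camera" (4x4, takes a point from camera to tool coordinates, whose origin is the TCP and whose axes are the flange's). Camera axes: x right, y down, z forward; pixel columns grow to the right and rows downward; lengths in m; the calibration is good to about 2 mm. A picture is of the moment at which its call begins: read the wrist's pose just before it. camera_params takes no time and is no camera call.
- hand_in(): hands the job in; it is judged then, once.
The state is a dict: "clock": time; "joint_pos": joint angles; "joint_velocities": joint speeds; "tau": joint torques, N m; "position": TCP position; "ee_rot": TCP orientation; "ft_force": force on the tool from outside, world axes, zero at the start; "torque": the same for the moment, N m; "grip_width": opening from 0.0 (shut) to 1.0 (fully open); "grasp_force": force on a finger pad.
Only numpy, scipy, OpenCV 4.12 (cv2) and the standard library are available. Lean on these libraries where they do the work, as an engineer would, in place of code of your own. Each camera call takes 0.05 s, during which the arm holds its last target. There are 200 camera calls.

### The job

To fence off the tumbler board, walk the beech glass rail with one red and one blue end over to its two round stickers beside the board, without ever picking the whole rail up off the counter. First take hold of the red end and swing it round onto the red sticker while the blue end stays where it stands; then take the blue end and swing it onto the blue sticker while the red end stays on the red one. Leave the rail standing flat on the counter with each end centred over the sticker of its own colour.

Things in the scene. Friction and masses are not known exactly. Their poses are not given: they have to be found in the camera images.
- red_end (a point): Centre of the red end of a loose straight beech rail 274 mm long, 34 mm wide, top 36 mm above the counter: the point above that end's foot, half-way up (21 mm over the counter). The last 44 mm at each end are coloured, one red, one blue. A round rubber foot, 28 mm across, 6 mm high, stands under the middle of each coloured block, 230 mm apart. Mass about 0.25 kg. x points from blue to red end, z up.
- blue_end (a point): Centre of the same rail's blue end, above its foot, half-way up (21 mm over the counter), 230 mm from the red end centre; axes as for the red end. Either end can be gripped across its 34 mm width from above; raised a few mm, the rail pivots on its other foot. At the start it stands about 230 mm from the red sticker, so one swing about the blue foot brings the red end there.
- red_sticker (a point): Centre of the red round sticker, flat on the counter (44 mm across, under 1 mm thick, at counter height). It is fixed.
- blue_sticker (a point): Centre of the blue round sticker, flat on the counter (44 mm across, under 1 mm thick, at counter height), 230 mm from the red sticker. It is fixed.

How it is judged:
On the way, in this order (a step that is already met when the one before it is completed fails the run):
1. the red end has been swung onto the red sticker while the blue end stayed where it stood (horizontal distance between red_end and red_sticker below 0.02 m and distance of blue_end from where it was at the start of the episode below 0.04 m), for 0.2 s.
2. the blue end has been swung onto the blue sticker while the red end stayed on the red one (horizontal distance between blue_end and blue_sticker below 0.02 m and horizontal distance between red_end and red_sticker below 0.02 m), for 0.2 s.
At the end, for the whole second after the job is handed in: The rail stands at rest, flat on both feet, the centre of its red end within 20 mm of the red sticker's centre and that of its blue end within 20 mm of the blue sticker's centre (all of step 2 and height (world z) of each of red_end, blue_end below 0.028 m and linear speed of rail below 0.02 m/s); the robot touches nothing.
It fails at once if the whole rail is picked up: both ends more than 25 mm off the counter at once (height (world z) of each of red_end, blue_end above 0.046 m).
It fails at once if the pivot end wanders: the blue end has left its starting place by more than 50 mm while the red end is more than 50 mm from the red sticker (distance of blue_end from where it was at the start of the episode above 0.05 m and horizontal distance between red_end and red_sticker above 0.05 m).
It also fails if it takes over 58 s, if anything falls off the work surface, if the arm or the gripper's body presses on something with over 40 N, if the wrist force passes 120 N, or if a joint passes its speed limit or range.

## Working session

There is one attempt and no reset: what is moved stays moved. The work goes in short steps, Python scripts to look and compute and a tool call to move; the robot and the scene stay as the last step left them, time stands still between calls to the robot, and variables do not carry over. Pictures are saved under pics/ and viewed, at most 10 in all, crops included, and the job is handed in when it is done.

Besides the shell and the picture viewer there is one more tool, called after "Emit:" by a JSON object that holds its "op" and its "data", one argument or row to a line. step_arm: Moves the arm, as the interface text tells. Its arguments: {"type":"object","properties":{"commands":{"type":"array","items":{"type":"number"}},"squeeze":{"type":"number"}},"required":["commands"]}

```bash
mkdir -p pics; ls; cat > h.py <<'E'
from workcell import *
import numpy as np, cv2
def ray_plane(name,px,z):
    p=camera_params(name);K=np.array(p["mtx"],float);d=np.array(p["dist"],float);T=np.array(p["extrinsics"],float)
    u=cv2.undistortPoints(np.array([[px]],float),K,d)[0,0]
    R=T[:3,:3];c=-R.T@T[:3,3];r=R.T@np.array([u[0],u[1],1]);return c+r*(z-c[2])/r[2]
E
python3 - <<'E'
from h import *
for n in("top","scene"):
    im=camera(n);cv2.imwrite(f"pics/{n}0.png",im[:,:,::-1])
o=get_obs();print(o["clock"],o["position"],o["ee_rot"],o["grip_width"])
E
```

```text
pics
0.1 [0.24087673 0.57636949 0.23059731] [ 1.96607214e-01  9.80482135e-01 -6.16619340e-04 -8.35583595e-05] 1.000429407500633
```

View pics/top0.png

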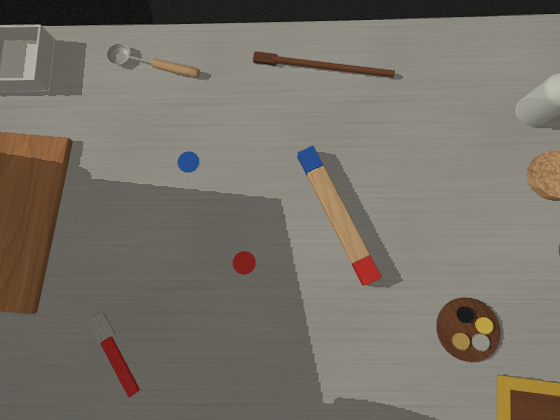

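View pics/scene0.png

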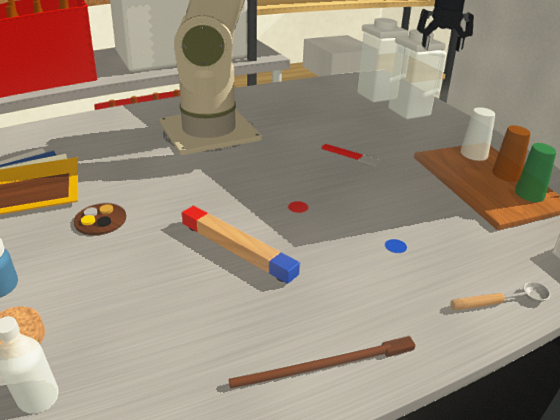

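The top view shows the rail with its blue end near (311,160) and its red end near (367,270). The red sticker is at about (244,263) and the blue sticker at (188,162). A knife at (115,355) is the nearest other object.

```bash
cat >> h.py <<'E'
def blobs(im,name,sat=120):
    h=cv2.cvtColor(im,cv2.COLOR_RGB2HSV);H,S,V=cv2.split(h)
    m=((S>sat)&(V>40)&(((H<6)|(H>174)) if name=="red" else ((H>100)&(H<130)))).astype(np.uint8)
    n,l,st,c=cv2.connectedComponentsWithStats(m)
    return [(st[i,4],c[i],(l==i).astype(np.uint8)) for i in range(1,n) if st[i,4]>150]
def measure(cam="top"):
    im=camera(cam)
    for col in("red","blue"):
        for a,c,m in blobs(im,col):
            ct=max(cv2.findContours(m,0,2)[0],key=cv2.contourArea);r=cv2.minAreaRect(ct)
            print(col,a,c.round(1),"rect",np.round(r[0],1),np.round(r[1],1),"z0",ray_plane(cam,c,0)[:2].round(4),"z.036",ray_plane(cam,c,.036)[:2].round(4),"z.03",ray_plane(cam,c,.03)[:2].round(4))
E
python3 - <<'E'
from h import *
measure("top")
p=camera_params("top");T=np.array(p["extrinsics"]);print("cam",-T[:3,:3].T@T[:3,3]);print(camera_params("wrist")["tool_from_camera"])
measure("scene")
E
```

```text
red 420 [243.7 262.3] rect [244.  262.5] [23. 22.] z0 [0.4447 0.0525] z.036 [0.4433 0.0481] z.03 [0.4435 0.0489]
red 524 [366.2 270.4] rect [366.1 270.2] [25.5 20.6] z0 [ 0.4291 -0.1768] z.036 [ 0.4284 -0.1699] z.03 [ 0.4285 -0.1711]
red 855 [119.5 366.2] rect [119.6 366.2] [62.4 14. ] z0 [0.2608 0.274 ] z.036 [0.2684 0.2588] z.03 [0.2672 0.2613]
blue 416 [309.  159.1] rect [308.9 159.2] [23.1 19.3] z0 [ 0.6466 -0.0741] z.036 [ 0.6354 -0.0723] z.03 [ 0.6372 -0.0726]
blue 338 [187.9 161.5] rect [188.  161.5] [19. 20.] z0 [0.6441 0.1674] z.036 [0.633  0.1573] z.03 [0.6349 0.159 ]
cam [ 0.41655007 -0.03711145  0.73493315]
[[-5.66198161e-04 -9.54359440e-01 -2.98659906e-01  7.57696097e-02]
 [ 9.99999351e-01 -2.45091935e-04 -1.11260998e-03 -6.57349262e-04]
 [ 9.88630701e-04 -2.98660342e-01  9.54358959e-01 -1.43277888e-01]
 [ 0.00000000e+00  0.00000000e+00  0.00000000e+00  1.00000000e+00]]
red 7816 [44.8 47. ] rect [42.5 44.2] [93.7 98.4] z0 [-1.1632 -0.3971] z.036 [-1.0186 -0.3966] z.03 [-1.0427 -0.3967]
red 259 [341.5 151.3] rect [341.8 151.3] [40.9  6.5] z0 [0.2577 0.2765] z.036 [0.3171 0.2367] z.03 [0.3072 0.2433]
red 187 [297.7 206.5] rect [297.5 206.5] [11. 19.] z0 [0.4469 0.0517] z.036 [0.4951 0.0254] z.03 [0.487  0.0298]
red 370 [192.1 216.6] rect [192.2 216.3] [21.9 22.3] z0 [ 0.3949 -0.1691] z.036 [ 0.4461 -0.1822] z.03 [ 0.4376 -0.18  ]
blue 229 [395.4 245.6] rect [395.5 245.6] [21.6 12.6] z0 [0.6468 0.1665] z.036 [0.683  0.1332] z.03 [0.6769 0.1388]
blue 619 [284.1 267.6] rect [283.9 267.7] [30.9 23.7] z0 [ 0.6186 -0.0634] z.036 [ 0.6564 -0.0829] z.03 [ 0.6501 -0.0796]
```

Measured positions:

| Point | x (m) | y (m) |
|---|---|---|
| Red end | 0.428 | -0.171 |
| Blue end | 0.636 | -0.073 |
| Red sticker | 0.445 | 0.052 |
| Blue sticker | 0.645 | 0.167 |

I'm moving towards the red end in two legs.

Emit:
{"op": "step_arm", "data": {
  "commands": [60, 0.348, -0.627, -0.05, 0, 0, -0.444, 60, 0.348, -0.627, -0.05, 0, 0, -0.444, 60, 0.348, -0.627, -0.05, 0, 0, -0.444, 60, 0.348, -0.627, -0.05, 0, 0, -0.444, 60, 0.348, -0.627, -0.05, 0, 0, -0.444, 60, 0.348, -0.627, -0.05, 0, 0, -0.444, 60, 0.348, -0.627, -0.05, 0, 0, -0.444, 60, 0.348, -0.627, -0.05, 0, 0, -0.444, 60, 0.348, -0.627, -0.05, 0, 0, -0.444, 60, 0.348, -0.627, -0.05, 0, 0, -0.444],
  "squeeze": 25
}}

```text
clock: 1.45
position: [0.4494, 0.2012, 0.2013]
ee_rot: [0.779, 0.627, 0.0, -0.0]
ft_force: [-0.4, -0.1, -1.1]
grip_width: 0.704
grasp_force: 0.0
```

Emit:
{"op": "step_arm", "data": {
  "commands": [60, -0.02, -0.613, -0.118, 0, 0, -0.289, 60, -0.02, -0.613, -0.118, 0, 0, -0.289, 60, -0.02, -0.613, -0.118, 0, 0, -0.289, 60, -0.02, -0.613, -0.118, 0, 0, -0.289, 60, -0.02, -0.613, -0.118, 0, 0, -0.289, 60, -0.02, -0.613, -0.118, 0, 0, -0.289, 60, -0.02, -0.613, -0.118, 0, 0, -0.289, 60, -0.02, -0.613, -0.118, 0, 0, -0.289, 60, -0.02, -0.613, -0.118, 0, 0, -0.289, 60, -0.02, -0.613, -0.118, 0, 0, -0.289]
}}

```text
clock: 2.7
position: [0.4382, -0.1661, 0.1307]
ee_rot: [0.975, 0.221, 0.0, -0.0]
ft_force: [-0.3, -0.4, 0.7]
grip_width: 0.707
grasp_force: 0.0
```

```bash
cat >> h.py <<'E'
from scipy.spatial.transform import Rotation as Rn
def wrist_view(fn,z=.036):
    o=get_obs();im=camera("wrist");cv2.imwrite(fn,im[:,:,::-1])
    p=camera_params("wrist");K=np.array(p["mtx"],float);d=np.array(p["dist"],float);TC=np.array(p["tool_from_camera"])
    R=Rn.from_quat(o["ee_rot"]).as_matrix();c=np.array(o["position"])+R@TC[:3,3];Rc=R@TC[:3,:3]
    y=R[:2,1];print("pos",o["position"].round(4),"closing ang",np.degrees(np.arctan2(y[1],y[0])).round(1),"joints",np.round(o["joint_pos"],2))
    for col in("red","blue"):
        for a,_,m in blobs(im,col):
            if a<600: continue
            ct=max(cv2.findContours(m,0,2)[0],key=cv2.contourArea)
            b=cv2.approxPolyDP(ct,.04*cv2.arcLength(ct,True),True)[:,0].astype(float)
            pts=np.vstack([b,[np.array(_)]])
            print(col,a,"corners+centroid px:");
            for q in pts:
                u=cv2.undistortPoints(q.reshape(1,1,2),K,d)[0,0];r=Rc@np.array([u[0],u[1],1]);print("  ",q.round(0),[(c+r*(zz-c[2])/r[2])[:2].round(4) for zz in(z,0)])
E
python3 -c "
from h import *
wrist_view('pics/w1.png')"
```

```text
pos [ 0.4382 -0.1661  0.1307] closing ang -64.5 joints [-0.42  0.07  0.71  2.02 -0.05  1.07 -0.81]
red 2610 corners+centroid px:
   [20. 46.] [array([0.4657, 0.0428]), array([0.4595, 0.0695])]
   [11. 60.] [array([0.4542, 0.0466]), array([0.4462, 0.0739])]
   [18. 87.] [array([0.4386, 0.0386]), array([0.4283, 0.0647])]
   [ 39. 101.] [array([0.4356, 0.023 ]), array([0.4248, 0.0468])]
   [59. 97.] [array([0.4445, 0.0108]), array([0.435 , 0.0327])]
   [67. 83.] [array([0.4562, 0.0079]), array([0.4485, 0.0294])]
   [59. 56.] [array([0.471 , 0.0172]), array([0.4655, 0.0401])]
   [39. 72.] [array([0.4548, 0.0274]), array([0.4469, 0.0519])]
red 2190 corners+centroid px:
   [263. 191.] [array([ 0.444 , -0.1494]), array([ 0.4344, -0.1517])]
   [264. 242.] [array([ 0.405 , -0.1681]), array([ 0.3896, -0.1732])]
   [302. 243.] [array([ 0.4176, -0.1966]), array([ 0.4041, -0.2061])]
   [305. 191.] [array([ 0.458 , -0.1789]), array([ 0.4506, -0.1857])]
   [284. 217.] [array([ 0.4318, -0.1732]), array([ 0.4204, -0.1791])]
```

View pics/w1.png

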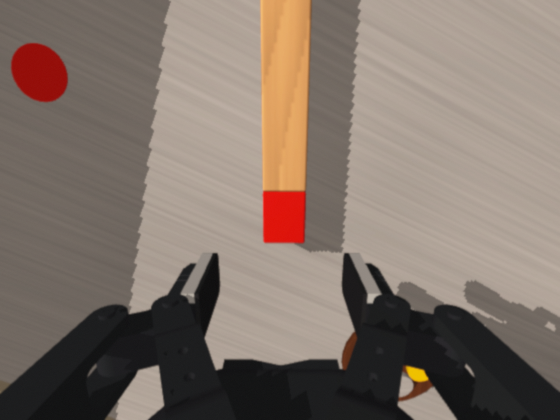

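The red end's top centre is at pixel (284,217), which is (0.431,-0.173). That's square with the fingers and matches the top view. Now I'll descend and grip.

Emit:
{"op": "step_arm", "data": {
  "commands": [60, 0.001, -0.003, -0.06, 0, 0, 0, 60, 0.001, -0.003, -0.12, 0, 0, 0, 60, 0.001, -0.003, -0.17, 0, 0, 0, 60, 0.001, -0.003, -0.19, 0, 0, 0, 60, 0.001, -0.003, -0.201, 0, 0, 0, 60, 0.001, -0.003, -0.201, 0, 0, 0, 20, 0.001, -0.003, -0.201, 0, 0, 0, 20, 0.001, -0.003, -0.201, 0, 0, 0, 20, 0.001, -0.003, -0.201, 0, 0, 0, 20, 0.001, -0.003, -0.201, 0, 0, 0],
  "squeeze": 25
}}

```text
clock: 4.0
position: [0.439, -0.1691, 0.0108]
ee_rot: [0.976, 0.22, 0.001, 0.0]
ft_force: [-1.9, 0.9, 6.5]
grip_width: 0.388
grasp_force: 25.2
```

Emit:
{"op": "step_arm", "data": {
  "commands": [20, 0, 0, 0.003, -0.0012, 0.0025, 0, 20, 0, 0, 0.005, -0.0024, 0.005, 0, 20, 0, 0, 0.008, -0.0036, 0.0075, 0, 20, 0, 0, 0.01, -0.0048, 0.01, 0, 20, 0, 0, 0.01, -0.0048, 0.01, 0, 20, 0, 0, 0.01, -0.0048, 0.01, 0, 20, 0, 0, 0.01, -0.0048, 0.01, 0, 20, 0, 0, 0.01, -0.0048, 0.01, 0, 20, 0, 0, 0.01, -0.0048, 0.01, 0, 20, 0, 0, 0.01, -0.0048, 0.01, 0]
}}

```text
clock: 5.25
position: [0.4383, -0.1691, 0.0159]
ee_rot: [0.975, 0.22, -0.017, 0.004]
ft_force: [1.1, 0.1, -0.7]
grip_width: 0.395
grasp_force: 25.3
```

```bash
cat >> h.py <<'E'
def arc(C,total,ncalls=2,n=10):
    C=np.array(C);p=np.array(get_obs()["position"])[:2];f=0
    for k in range(ncalls):
        a0=np.radians(total*k/ncalls);rot=lambda a:np.array([[np.cos(a),-np.sin(a)],[np.sin(a),np.cos(a)]])
        b=C+rot(a0)@(p-C)
        for i in range(1,n+1):
            a=np.radians(total/ncalls*min(i,n-1)/(n-1)) 
            s=(C+rot(a)@(b-C)-b)/.6;print(np.round(s,3),round(a/np.pi,4))
        print("end",(C+rot(a)@(b-C)).round(4))
E
python3 -c "
from h import *
o=get_obs();print(o['position'],o['ft_force'],o['grasp_force'])
arc((.637,-.073),-58.8)"
```

```text
[ 0.43834663 -0.16910347  0.01593367] [ 1.07070964  0.05391125 -0.67887137] 25.325051844120026
[-0.009  0.019] -0.0181
[-0.016  0.039] -0.0363
[-0.022  0.059] -0.0544
[-0.028  0.079] -0.0726
[-0.032  0.1  ] -0.0907
[-0.035  0.12 ] -0.1089
[-0.036  0.141] -0.127
[-0.037  0.162] -0.1452
[-0.036  0.183] -0.1633
[-0.036  0.183] -0.1633
end [ 0.4168 -0.0592]
[0.002 0.021] -0.0181
[0.005 0.042] -0.0363
[0.009 0.062] -0.0544
[0.015 0.082] -0.0726
[0.021 0.102] -0.0907
[0.029 0.122] -0.1089
[0.038 0.141] -0.127
[0.048 0.159] -0.1452
[0.059 0.177] -0.1633
[0.059 0.177] -0.1633
end [0.4519 0.0471]
```

Emit:
{"op": "step_arm", "data": {
  "commands": [20, -0.009, 0.019, 0, 0, 0, -0.018, 20, -0.016, 0.039, 0, 0, 0, -0.036, 20, -0.022, 0.059, 0, 0, 0, -0.054, 20, -0.028, 0.079, 0, 0, 0, -0.073, 20, -0.032, 0.1, 0, 0, 0, -0.091, 20, -0.035, 0.12, 0, 0, 0, -0.109, 20, -0.036, 0.141, 0, 0, 0, -0.127, 20, -0.037, 0.162, 0, 0, 0, -0.145, 20, -0.036, 0.183, 0, 0, 0, -0.163, 20, -0.036, 0.183, 0, 0, 0, -0.163]
}}

```text
clock: 6.5
position: [0.4164, -0.0589, 0.0158]
ee_rot: [0.999, -0.034, -0.018, -0.0]
ft_force: [-0.1, 0.3, 0.4]
grip_width: 0.393
grasp_force: 25.3
```

```bash
python3 -c "
from h import *
o=get_obs();print(o['joint_pos'].round(2))
measure()"
```

```text
[-0.66  0.21  0.75  2.2  -0.19  0.83 -1.42]
red 419 [243.7 262.3] rect [244.  262.5] [23. 22.] z0 [0.4448 0.0526] z.036 [0.4434 0.0482] z.03 [0.4436 0.0489]
red 855 [119.5 366.2] rect [119.5 366.2] [62.5 13.9] z0 [0.2608 0.274 ] z.036 [0.2685 0.2588] z.03 [0.2672 0.2613]
blue 374 [309.5 159.1] rect [309.4 159.1] [17.3 21.5] z0 [ 0.6466 -0.0749] z.036 [ 0.6353 -0.0731] z.03 [ 0.6372 -0.0734]
blue 338 [188.  161.6] rect [188.  161.5] [19. 20.] z0 [0.6441 0.1673] z.036 [0.6329 0.1572] z.03 [0.6348 0.1589]
```

The blue end hasn't moved. I'm continuing the swing.

Emit:
{"op": "step_arm", "data": {
  "commands": [20, 0.002, 0.021, 0, 0, 0, -0.018, 20, 0.005, 0.042, 0, 0, 0, -0.036, 20, 0.009, 0.062, 0, 0, 0, -0.054, 20, 0.015, 0.082, 0, 0, 0, -0.073, 20, 0.021, 0.102, 0, 0, 0, -0.091, 20, 0.029, 0.122, 0, 0, 0, -0.109, 20, 0.038, 0.141, 0, 0, 0, -0.127, 20, 0.048, 0.159, 0, 0, 0, -0.145, 20, 0.058, 0.176, 0, 0, 0, -0.163, 20, 0.058, 0.176, 0, 0, 0, -0.163]
}}

```text
clock: 7.8
position: [0.4517, 0.046, 0.0158]
ee_rot: [0.958, -0.286, -0.017, -0.005]
ft_force: [1.4, 0.3, -1.6]
grip_width: 0.393
grasp_force: 25.3
```

```bash
python3 -c "
from h import *
o=get_obs();print(o['joint_pos'].round(2));R=Rn.from_quat(o['ee_rot']).as_matrix();print(R)
measure()"
```

```text
[-0.86  0.29  0.75  2.12 -0.29  0.85 -2.08]
[[ 8.36293926e-01 -5.47486534e-01 -2.95121158e-02]
 [-5.47183828e-01 -8.36814002e-01  1.82259405e-02]
 [-3.46746087e-02  9.06309133e-04 -9.99398244e-01]]
blue 396 [310.5 159.6] rect [310.6 159.6] [18.3 22.5] z0 [ 0.6454 -0.0771] z.036 [ 0.6342 -0.0751] z.03 [ 0.6361 -0.0754]
blue 337 [188.  161.5] rect [188.  161.5] [19. 20.] z0 [0.6441 0.1673] z.036 [0.633  0.1573] z.03 [0.6348 0.159 ]
```

Emit:
{"op": "step_arm", "data": {
  "commands": [20, 0.002, 0, -0.004, -0.003, -0.0046, 0, 20, 0.002, 0, -0.008, -0.0061, -0.0093, 0, 20, 0.002, 0, -0.0085, -0.0061, -0.0093, 0, 20, 0.002, 0, -0.0085, -0.0061, -0.0093, 0, 20, 0.002, 0, -0.0085, -0.0061, -0.0093, 0, 62, 0.002, 0, -0.0085, -0.0061, -0.0093, 0, 62, 0.002, 0, -0.0085, -0.0061, -0.0093, 0, 62, 0.002, 0, -0.0085, -0.0061, -0.0093, 0, 62, 0.002, 0, -0.0085, -0.0061, -0.0093, 0, 62, 0.002, 0, -0.0085, -0.0061, -0.0093, 0]
}}

```text
clock: 9.1
position: [0.4528, 0.0463, 0.0109]
ee_rot: [0.958, -0.286, 0.0, 0.0]
ft_force: [-0.4, 0.2, -0.4]
grip_width: 0.726
grasp_force: 0.0
```

Emit:
{"op": "step_arm", "data": {
  "commands": [62, 0, 0, 0.04, 0, 0, 0, 62, 0, 0, 0.1, 0, 0, 0, 62, 0, 0, 0.2, 0, 0, 0, 62, 0, 0, 0.2, 0, 0, 0, 62, 0, 0, 0.2, 0, 0, 0, 62, 0, 0, 0.2, 0, 0, 0, 62, 0, 0, 0.2, 0, 0, 0, 62, 0, 0, 0.2, 0, 0, 0, 62, 0, 0, 0.2, 0, 0, 0, 62, 0, 0, 0.2, 0, 0, 0]
}}

```text
clock: 10.35
position: [0.4527, 0.0463, 0.1308]
ee_rot: [0.958, -0.287, 0.0, 0.0]
ft_force: [0.1, 0.0, -0.1]
grip_width: 0.721
grasp_force: 0.0
```

```bash
python3 -c "
from h import *
wrist_view('pics/w2.png')
measure()"
```

```text
pos [0.4527 0.0463 0.1308] closing ang -123.3 joints [-1.02  0.02  0.84  2.05 -0.02  1.07 -2.32]
red 2308 corners+centroid px:
   [260. 190.] [array([0.4729, 0.0511]), array([0.4663, 0.0583])]
   [261. 241.] [array([0.4369, 0.0748]), array([0.4249, 0.0856])]
   [300. 241.] [array([0.4193, 0.0481]), array([0.4046, 0.0549])]
   [302. 191.] [array([0.4543, 0.0242]), array([0.4449, 0.0273])]
   [280. 216.] [array([0.4468, 0.0498]), array([0.4362, 0.0568])]
blue 2389 corners+centroid px:
   [ 5. 55.] [array([0.6484, 0.1433]), array([0.6684, 0.1645])]
   [ 4. 94.] [array([0.6312, 0.1633]), array([0.6486, 0.1875])]
   [ 22. 107.] [array([0.618 , 0.1593]), array([0.6333, 0.1828])]
   [ 43. 105.] [array([0.6107, 0.1457]), array([0.6249, 0.1671])]
   [51. 93.] [array([0.6133, 0.1349]), array([0.628 , 0.1548])]
   [44. 65.] [array([0.6292, 0.1256]), array([0.6462, 0.144 ])]
   [24. 52.] [array([0.6426, 0.131 ]), array([0.6616, 0.1503])]
   [25. 80.] [array([0.6297, 0.144 ]), array([0.6468, 0.1652])]
blue 403 [310.7 159.8] rect [310.9 159.6] [18.3 22.7] z0 [ 0.6451 -0.0774] z.036 [ 0.6339 -0.0754] z.03 [ 0.6358 -0.0758]
```

View pics/w2.png

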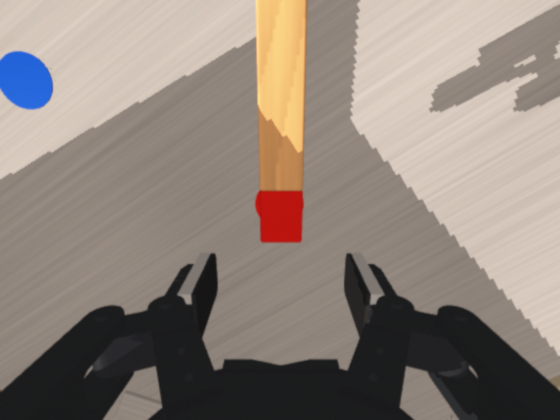

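The red end is on its sticker; in the wrist view it's at (280,216), about 3 mm off, with a sliver of sticker just showing at the left. Next I grip the blue end with the same tool orientation.

Emit:
{"op": "step_arm", "data": {
  "commands": [62, 0.294, -0.197, 0, 0, 0, 0, 62, 0.294, -0.197, 0, 0, 0, 0, 62, 0.294, -0.197, 0, 0, 0, 0, 62, 0.294, -0.197, 0, 0, 0, 0, 62, 0.294, -0.197, 0, 0, 0, 0, 62, 0.294, -0.197, -0.06, 0, 0, 0, 62, 0.294, -0.197, -0.12, 0, 0, 0, 62, 0.294, -0.197, -0.17, 0, 0, 0, 62, 0.294, -0.197, -0.2, 0, 0, 0, 62, 0.294, -0.197, -0.2, 0, 0, 0]
}}

```text
clock: 11.7
position: [0.6284, -0.0713, 0.0102]
ee_rot: [0.958, -0.286, -0.001, 0.0]
ft_force: [-0.0, 0.5, 0.4]
grip_width: 0.725
grasp_force: 0.0
```

Emit:
{"op": "step_arm", "data": {
  "commands": [20, 0, 0, 0, 0, 0, 0, 20, 0, 0, 0, 0, 0, 0, 20, 0, 0, 0, 0, 0, 0, 20, 0, 0, 0, 0, 0, 0, 20, 0, 0, 0, 0, 0, 0, 20, 0, 0, 0, 0, 0, 0, 20, 0, 0, 0, 0, 0, 0, 20, 0, 0, 0, 0, 0, 0, 20, 0, 0, 0, 0, 0, 0, 20, 0, 0, 0, 0, 0, 0],
  "squeeze": 25
}}

```text
clock: 12.95
position: [0.6301, -0.0719, 0.0123]
ee_rot: [0.958, -0.286, 0.001, -0.0]
ft_force: [-0.4, -0.0, 7.1]
grip_width: 0.39
grasp_force: 26.1
```

Emit:
{"op": "step_arm", "data": {
  "commands": [20, 0, 0, 0.003, -0.0015, -0.0023, 0, 20, 0, 0, 0.005, -0.003, -0.0046, 0, 20, 0, 0, 0.008, -0.0046, -0.007, 0, 20, 0, 0, 0.01, -0.0061, -0.0093, 0, 20, 0, 0, 0.01, -0.0061, -0.0093, 0, 20, 0, 0, 0.01, -0.0061, -0.0093, 0, 20, 0, 0, 0.01, -0.0061, -0.0093, 0, 20, 0, 0, 0.01, -0.0061, -0.0093, 0, 20, 0, 0, 0.01, -0.0061, -0.0093, 0, 20, 0, 0, 0.01, -0.0061, -0.0093, 0]
}}

```text
clock: 14.2
position: [0.6291, -0.0718, 0.0168]
ee_rot: [0.958, -0.286, 0.017, 0.005]
ft_force: [-0.4, 0.9, -0.2]
grip_width: 0.391
grasp_force: 25.2
```

```bash
python3 -c "
from h import *
o=get_obs();p=o['position'];R=Rn.from_quat(o['ee_rot']).as_matrix();print(p,o['ft_force'],o['grasp_force'])
c=np.array([.4455,.0495]);v=p[:2]-c;w=np.array([.645,.1665])-c
f=lambda v:np.degrees(np.arctan2(v[1],v[0]));print(np.linalg.norm(v),f(v),np.linalg.norm(w),f(w))
t=f(w)-f(v);print(t);arc(c,t)"
```

```text
[ 0.62908807 -0.07183709  0.01677419] [-0.44257442  0.93028751 -0.19527364] 25.19870012998581
0.22006196262481678 -33.46152798585621 0.2312774308055155 30.390180570272868
63.851708556129076
[0.012 0.019] 0.0197
[0.023 0.039] 0.0394
[0.032 0.06 ] 0.0591
[0.04  0.081] 0.0788
[0.047 0.103] 0.0985
[0.053 0.125] 0.1182
[0.057 0.147] 0.138
[0.059 0.17 ] 0.1577
[0.061 0.192] 0.1774
[0.061 0.192] 0.1774
end [0.6655 0.0436]
[-0.     0.023] 0.0197
[-0.002  0.045] 0.0394
[-0.004  0.068] 0.0591
[-0.009  0.09 ] 0.0788
[-0.014  0.112] 0.0985
[-0.021  0.134] 0.1182
[-0.03   0.155] 0.138
[-0.039  0.175] 0.1577
[-0.05   0.195] 0.1774
[-0.05   0.195] 0.1774
end [0.6353 0.1608]
```

Emit:
{"op": "step_arm", "data": {
  "commands": [20, 0.012, 0.019, 0, 0, 0, 0.02, 20, 0.023, 0.039, 0, 0, 0, 0.039, 20, 0.032, 0.06, 0, 0, 0, 0.059, 20, 0.04, 0.081, 0, 0, 0, 0.079, 20, 0.047, 0.103, 0, 0, 0, 0.099, 20, 0.053, 0.125, 0, 0, 0, 0.118, 20, 0.057, 0.147, 0, 0, 0, 0.138, 20, 0.059, 0.17, 0, 0, 0, 0.158, 20, 0.061, 0.192, 0, 0, 0, 0.177, 20, 0.061, 0.192, 0, 0, 0, 0.177]
}}

```text
clock: 15.45
position: [0.6657, 0.0446, 0.0167]
ee_rot: [1.0, -0.011, 0.017, 0.0]
ft_force: [0.4, 0.4, 0.0]
grip_width: 0.392
grasp_force: 25.1
```

Emit:
{"op": "step_arm", "data": {
  "commands": [20, 0, 0.023, 0, 0, 0, 0.02, 20, -0.002, 0.045, 0, 0, 0, 0.039, 20, -0.004, 0.068, 0, 0, 0, 0.059, 20, -0.009, 0.09, 0, 0, 0, 0.079, 20, -0.014, 0.112, 0, 0, 0, 0.099, 20, -0.021, 0.134, 0, 0, 0, 0.118, 20, -0.03, 0.155, 0, 0, 0, 0.138, 20, -0.039, 0.175, 0, 0, 0, 0.158, 20, -0.05, 0.195, 0, 0, 0, 0.177, 20, -0.05, 0.195, 0, 0, 0, 0.177]
}}

```text
clock: 16.7
position: [0.6353, 0.1615, 0.0169]
ee_rot: [0.964, 0.264, 0.017, -0.005]
ft_force: [1.2, 0.6, -0.5]
grip_width: 0.39
grasp_force: 25.1
```

```bash
python3 -c "
from h import *
R=Rn.from_quat(get_obs()['ee_rot']).as_matrix();print(R.round(3))
measure()"
```

```text
[[ 0.86   0.509  0.03 ]
 [ 0.509 -0.861  0.018]
 [ 0.035 -0.    -0.999]]
red 508 [244.  263.3] rect [244.4 263.1] [24.5 22.8] z0 [0.4429 0.052 ] z.036 [0.4416 0.0477] z.03 [0.4418 0.0484]
red 852 [119.5 366.3] rect [119.5 366.2] [62.5 13.9] z0 [0.2607 0.274 ] z.036 [0.2683 0.2587] z.03 [0.2671 0.2613]
blue 167 [185.6 163.3] rect [185.7 162.6] [10.5 18.6] z0 [0.6406 0.1719] z.036 [0.6296 0.1616] z.03 [0.6314 0.1633]
```

Emit:
{"op": "step_arm", "data": {
  "commands": [20, 0, 0, -0.004, -0.0028, 0.0048, 0, 20, 0, 0, -0.008, -0.0056, 0.0095, 0, 20, 0, 0, -0.009, -0.0056, 0.0095, 0, 20, 0, 0, -0.009, -0.0056, 0.0095, 0, 20, 0, 0, -0.009, -0.0056, 0.0095, 0, 62, 0, 0, -0.009, -0.0056, 0.0095, 0, 62, 0, 0, -0.009, -0.0056, 0.0095, 0, 62, 0, 0, -0.009, -0.0056, 0.0095, 0, 62, 0, 0, -0.009, -0.0056, 0.0095, 0, 62, 0, 0, -0.009, -0.0056, 0.0095, 0]
}}

```text
clock: 18.0
position: [0.6357, 0.1603, 0.0114]
ee_rot: [0.965, 0.262, 0.0, 0.0]
ft_force: [0.3, 0.1, -0.4]
grip_width: 0.724
grasp_force: 0.0
```

Emit:
{"op": "step_arm", "data": {
  "commands": [62, 0, 0, 0.04, 0, 0, 0, 62, 0, 0, 0.1, 0, 0, 0, 62, 0, 0, 0.2, 0, 0, 0, 62, 0, 0, 0.2, 0, 0, 0, 62, 0, 0, 0.2, 0, 0, 0, 62, 0, 0, 0.2, 0, 0, 0, 62, 0, 0, 0.2, 0, 0, 0, 62, 0, 0, 0.2, 0, 0, 0, 62, 0, 0, 0.2, 0, 0, 0, 62, 0, 0, 0.2, 0, 0, 0]
}}

```text
clock: 19.25
position: [0.6358, 0.1603, 0.1314]
ee_rot: [0.965, 0.262, 0.0, 0.0]
ft_force: [0.5, 0.1, 0.2]
grip_width: 0.726
grasp_force: 0.0
```

```bash
python3 -c "
from h import *
wrist_view('pics/w3.png')
measure()
cv2.imwrite('pics/top3.png',camera('top')[:,:,::-1])"
```

```text
pos [0.6358 0.1603 0.1314] closing ang -59.6 joints [-0.72  0.51  0.56  1.52 -0.28  1.19 -1.16]
blue 2675 corners+centroid px:
   [266. 162.] [array([0.6608, 0.1866]), array([0.6547, 0.1849])]
   [256. 179.] [array([0.6455, 0.1867]), array([0.637, 0.185])]
   [261. 220.] [array([0.618 , 0.1669]), array([0.6054, 0.1622])]
   [301. 221.] [array([0.6336, 0.1387]), array([0.6233, 0.1298])]
   [300. 165.] [array([0.6719, 0.1631]), array([0.6675, 0.1579])]
   [281. 190.] [array([0.6473, 0.1655]), array([0.6391, 0.1606])]
red 511 [244.4 263. ] rect [244.3 263. ] [24.8 22.8] z0 [0.4433 0.0513] z.036 [0.442 0.047] z.03 [0.4422 0.0477]
red 855 [119.5 366.2] rect [119.5 366.2] [62.5 14. ] z0 [0.2608 0.274 ] z.036 [0.2684 0.2587] z.03 [0.2671 0.2613]
blue 404 [185.4 157.8] rect [185.6 157.2] [21.5 20.6] z0 [0.652  0.1727] z.036 [0.6405 0.1624] z.03 [0.6424 0.1642]
```

View pics/w3.png

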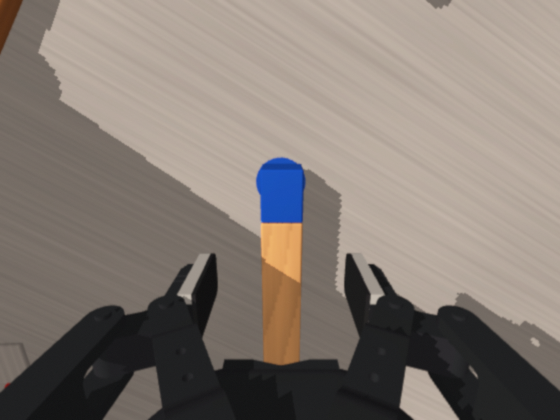

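View pics/top3.png

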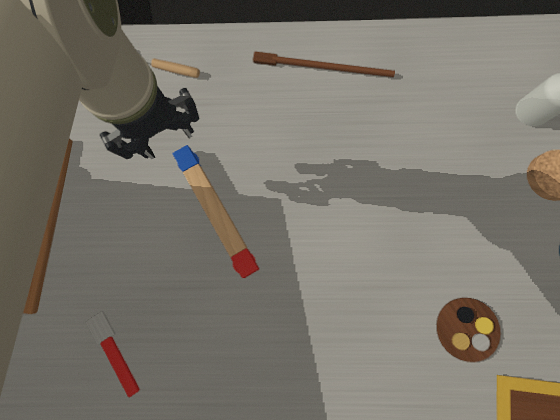

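The rail stands on both stickers: the blue end is at (185,158) and the red end at (244,263) in the top view, each about 5 mm or less off centre. The gripper is clear of the rail, so I'm handing in.

```bash
python3 -c "
from workcell import *
print(hand_in())"
```

```text
the job is handed in; nothing more can be done
None
```

I handed the job in at about 19 s: the rail stands on both stickers, with each end about 5 mm or less from its sticker's centre by my measurements; the hand-in returned no verdict.

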